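# Dump the offcut tray with its telescoping lift

## Robot

A 6-joint arm with a two-finger parallel gripper is mounted at the origin on a cart in front of the work surface, level with it; the furniture and walls round the work are solid. World frame = base frame: x ahead of the robot, y to its left, z up, the work surface at z = 0. Lengths are in m, angles in rad, forces in N, time in s.
With the tool pointing down it reaches from about 0.35 to 0.975 m from the base axis. Payload 4.9 kg.
Tool frame: the origin (TCP) lies between the finger pads; the fingertips stand 25 mm ahead of it and the grasp point (between the pads) lies 6 mm ahead of it (manip.tcp_to_tips is the z of the fingertips in the tool frame, in m); z points along the fingers, y is the line along which they close (so a half turn about z gives the same grasp; the last joint's range is limited). The gripper opens to 85 mm and grips with 20 to 120 N. Pads are 22 mm wide; open, the fingers measure 114 mm over their backs; the gripper's body (76 mm by 85 mm) begins 54 mm behind the grasp point. The pads swing forward as they close: fully open they stand 13 mm farther back than shut.
Start: joints at [1.111, 0.053, 1.613, -0, 1.476, -0.119], TCP at [0.209, 0.589, 0.256] pointing down, gripper open.
Joint ranges: [-3.01, 3.01], [-1.01, 2.22], [0.06, 2.58], [-1.02, 4.17], [0.09, 2.62], [-3.14, 3.14]. Speed limits (rad/s): [2.57, 2.57, 3.14, 3.14, 3.14, 3.14].

## Interface

Orientations are given as a unit quaternion [w, x, y, z].
In Python, from plant import manip gives the robot as it stands. The module is installed in compiled form; this text tells all that it offers.
- The arm moves only by the tool arm_command, never from a script. Its argument "moves" is a list of rows, each a list of 3 entries, a list of its own where there are three numbers: the opening, from -1 (shut) to 1 (fully open), then the shift along the tool's x, y, z in units of 0.15 m (1.0 is 0.15 m), then the turn about the tool's z in units of 2 pi rad (1.0 is 2 pi rad). A call has 1 to 20 rows; each row is the pose to reach, as a shift and turn from the pose commanded when the call began, along the tool's axes at that moment, turning the shorter way round; what a row does not reach only later rows make up. A row lasts 1/12 s, in which the tool goes at most 41.7 mm and 7.16 degrees, less where a joint would pass 70% of its speed; a pose out of reach is approached as far as the arm can. A call with a number of a shift or a turn outside -1 to 1 is refused whole. A call with a gripper value outside its range is refused whole. The fingers move at their own pace and stop on an object; the grip force is fixed at half the most. Time passes only in rows, so rows that repeat a pose let the fingers close. It gives the time, the measured TCP pose, the force, the opening and the grip force at its end, in the units of the state.
- manip.state(): the state, without advancing time (a new reading comes with each control period).
- manip.grab_frame(name): name is "scene" or "top"; returns a dict with "frame" (420x560x3 uint8, red, green, blue), "fx", "fy", "cx", "cy" (pixels), "R" (3x3) and "t" (3): a world point X has camera coordinates R X + t. Camera axes: x right, y down, z forward; pixel columns grow to the right and rows downward; lengths in m; the calibration is good to about 2 mm. A picture is of the moment at which its call begins. There is no depth.
- manip.job_done(): hands the job in; it is judged then, once.
Trained networks look in a picture, given as the dict that the camera call returned (one of the last four; its "shot" number tells which), for a name from the list of things; names that differ only in an ending like _2 or _b are one class to them, and where a whole thing is asked for, a point or a joint stands for the part that bears it (a point fixed in the world has none). Each returns a list of dicts, best first, with "confidence" (0 to 1); they miss things now and then, are a little off and sometimes report something else, mostly with a low value. They report only what shows in the picture. A call takes as long as a camera call. They do not tell look-alikes from the thing itself.
- manip.search_frame(picture, target): "extent" ([left, top, right, bottom] in pixels, round what is visible of it).
The state is a dict: "time": time; "joint_pos": joint angles; "joint_vel": joint speeds; "joint_efforts": joint torques, N m; "tool_pos": TCP position; "tool_rot": TCP orientation; "contact_force": force on the tool from outside, world axes, zero at the start; "ft_torque": the same for the moment, N m; "gripper_width": opening from 0.0 (shut) to 1.0 (fully open); "grasp_force": force on a finger pad.
Only numpy, scipy, OpenCV 4.12 (cv2) and the standard library are available. Lean on these libraries where they do the work, as an engineer would, in place of code of your own. Each camera call takes 0.05 s, during which the arm holds its last target. There are 200 camera calls.

## Task

Empty the tipping tray of offcuts into the wooden bin below its lip: pinch the black grip on top of the lift tube so that its side button is squeezed in, and pull the telescope straight up past the first stop to the second, fully extended, so that the tray tips and all three offcuts slide into the bin. Finish still holding the grip, button in and telescope fully out (it sinks back if let go); leave the bin, the sanding block and the tape roll where they are.

Things in the scene. Friction and masses are not known exactly. Their poses are not given: they have to be found in the camera images.
- stand: Fixed tipping stand: T-shaped steel base plate 179x176x8 mm, square aluminium tube 26 mm wide, 125 mm high, and two pivot posts 140 mm high (at x = 115, y = +-77 mm) carrying the tray. Origin on the bench under the tube's axis; +x points from the tube over the tray to the bin, +y to the side the button is on, z up.
- grip: Black grip head on the lift tube, 28x28 mm, 42 mm high, axes as the stand's; origin: centre of its underside, 170 mm above the bench when shut. It slides only vertically. Pinch it from above, fingers closing along y: one on the button pad (+y face), one on the ribbed -y face; 35 mm wide there, 30 mm with the button in. A collar and the tray's fork, 25 mm below it, rise with it.
- button (a joint): Release button: 0 out, 0.005 m fully in, pressed towards -y of the grip. A grey pad 20 mm wide (x) and 30 mm high, its centre 21 mm above the grip's underside, that stands 7 mm out of the grip's +y face. The spring takes about 6 N fully in; the catch lets go from about 0.004; it springs out when released.
- telescope (a joint): Extension of the lift tube, straight up: 0 shut, 0.030 m first stop, 0.080 m second stop, the end of its travel. With the button out the catch locks it at 0 and drops in at the first stop; with the button kept in it passes freely. A return spring and the tray's weight pull it down: lifting takes 4 to 8 N. Nothing locks at the second stop: let go, it sinks to the first.
- tray (a joint): Tilt of the tray (rad): 0 level, 0.24 at the first stop (offcuts stay put), 0.63 at the second (they slide out in about a second). Linked to the lift tube; cannot be tipped by itself. Aluminium, 148 mm long, 136 mm wide, walls 24 mm, open at the lip on the bin's side; floor 138 mm above the bench when level.
- bin: Open plywood box 170x170x75 mm, walls and floor 6 mm, standing loose on the bench below the tray's lip; origin at the centre of its underside, axes along its sides.
- piece_a: Sawn wooden offcut 30x53x18 mm, lying in the tray at the start; origin at the centre of its underside.
- piece_b: Sawn wooden offcut 30x48x22 mm, lying in the tray at the start; origin at the centre of its underside.
- piece_c: Sawn wooden offcut 22x50x18 mm, lying in the tray at the start, nearer to the lip; origin at the centre of its underside.
- sanding_block: Cork sanding block 59x104x31 mm on the bench, a bystander; origin at the centre of its underside.
- tape_elec: Roll of black tape 53 mm across, 19 mm high, on the bench, a bystander; origin at the centre of its underside.
Things that resemble listed ones, but are neither listed nor needed, are in the scene too. What is shaped like the piece_c but yellow is not meant.

How it is judged:
On the way, in this order (a step that is already met when the one before it is completed fails the run):
1. the button is squeezed in by the fingers (value of joint button above 0.0035 m and contact force between the fingers and grip above 1.5 N), for 0.1 s.
2. the telescope is pulled out to the second stop, button held in (all of step 1 and value of joint telescope above 0.072 m), for 0.1 s.
At the end, for the whole second after the job is handed in: The telescope is within 8 mm of its second stop, the fingers hold the grip (over 1.5 N) with the button at least 3.5 mm in, and all three offcuts lie still inside the bin (all of step 2 and x of piece_a in the frame of bin between -0.082 and 0.082 m and y of piece_a in the frame of bin between -0.082 and 0.082 m and height (world z) of each of piece_a, piece_b, piece_c below 0.075 m and linear speed of each of piece_a, piece_b, piece_c below 0.05 m/s and x of piece_b in the frame of bin between -0.082 and 0.082 m and y of piece_b in the frame of bin between -0.082 and 0.082 m and x of piece_c in the frame of bin between -0.082 and 0.082 m and y of piece_c in the frame of bin between -0.082 and 0.082 m); the arm keeps its last pose, push and grip.
It fails at once if the bin is shifted by more than 30 mm (distance of bin from where it was at the start of the episode above 0.03 m).
It fails at once if the sanding block or the tape roll is moved by more than 15 mm (distance of any of sanding_block, tape_elec from where it was at the start of the episode above 0.015 m).
It also fails if it takes over 29 s, if anything falls off the work surface, if the arm or the gripper's body presses on something with over 40 N, if the wrist force passes 120 N, or if a joint passes its speed limit or range.

## Working session

There is one attempt and no reset: what is moved stays moved. The work goes in short steps, Python scripts to look and compute and a tool call to move; the robot and the scene stay as the last step left them, time stands still between calls to the robot, and variables do not carry over. Pictures are saved under pics/ and viewed, at most 10 in all, crops included, and the job is handed in when it is done.

Besides the shell and the picture viewer there is one more tool, called after ">>>" as name(argument=value, ...) on one line, values as JSON. arm_command: Moves the arm, as the interface text tells. Shifts and turns lie within -1 to 1; 1 stands for 0.15 m of shift or 2 pi rad of turn. Its arguments: {"type":"object","properties":{"moves":{"type":"array"}},"required":["moves"]}

```bash
mkdir -p pics
python3 - <<'E'
from plant import manip
import cv2,pickle
s=manip.state();print({k:s[k] for k in('time','tool_pos','tool_rot','gripper_width','contact_force')},manip.tcp_to_tips)
P={}
for n in('scene','top'):
    p=manip.grab_frame(n);P[n]=p
    cv2.imwrite(f'pics/{n}0.png',p['frame'][:,:,::-1])
    print(n,p['fx'],p['fy'],p['cx'],p['cy'],p['R'],p['t'])
    for t in('grip','button','stand','bin','tray','sanding_block','tape_elec','piece_c'):
        print(t,[(d['extent'],round(d['confidence'],2)) for d in manip.search_frame(p,t)][:3])
pickle.dump(P,open('p0.pkl','wb'))
E
```

```text
{'time': 0.0, 'tool_pos': array([0.20863864, 0.58853849, 0.25503136]), 'tool_rot': array([-3.09039143e-04,  1.69587358e-01,  9.85514608e-01, -9.95398909e-04]), 'gripper_width': 1.0000226512166746, 'contact_force': array([-0.93105708,  0.62186494,  0.52390158])} 0.025
scene 426.6929368765871 426.6929368765871 275.4250469993847 204.49019916130788 [[-0.87460752  0.4846621   0.01281974]
 [ 0.25028915  0.47399474 -0.84420633]
 [-0.4152313  -0.73514056 -0.53586503]] [ 0.4179339  -0.13344688  1.51581371]
grip [([355.5, 202.8, 369.7, 243.1], 0.61)]
button [([355.9, 210.3, 368.2, 230.0], 0.46)]
stand [([278.2, 196.8, 375.9, 298.0], 0.92)]
bin [([210.8, 221.9, 301.1, 296.0], 0.89)]
tray [([278.0, 202.1, 374.6, 250.1], 0.95)]
sanding_block [([257.7, 188.3, 271.3, 196.3], 0.48)]
tape_elec [([306.3, 210.2, 317.9, 224.8], 0.51)]
piece_c [([270.8, 311.0, 294.3, 333.3], 0.82), ([323.4, 224.7, 341.5, 241.8], 0.72), ([306.2, 211.7, 317.4, 225.1], 0.52)]
top 543.6985595405542 543.6985595405542 273.2405864247454 207.56831051026552 [[-3.64002848e-03 -9.99712766e-01  2.36882898e-02]
 [-9.91858058e-01  5.93931293e-04 -1.27346926e-01]
 [ 1.27296278e-01 -2.39589676e-02 -9.91575325e-01]] [0.19337833 0.60585192 1.16560859]
grip [([150.9, 244.9, 178.4, 270.0], 0.77)]
button [([342.9, 245.5, 376.1, 290.2], 0.47)]
stand [([145.9, 174.7, 246.2, 285.2], 0.93), ([201.1, 214.3, 227.8, 232.8], 0.22)]
bin [([193.3, 128.1, 301.2, 237.7], 0.67)]
tray [([150.6, 246.5, 169.9, 268.1], 0.7), ([149.9, 173.6, 250.3, 282.0], 0.58), ([203.1, 213.4, 228.0, 236.8], 0.25)]
sanding_block [([346.1, 247.1, 374.8, 290.3], 0.7)]
tape_elec [([362.8, 200.3, 385.7, 224.3], 0.8)]
piece_c [([200.5, 215.0, 226.5, 236.0], 0.84), ([188.7, 240.0, 212.2, 259.7], 0.71), ([153.1, 155.4, 174.5, 175.6], 0.63)]
```

Run:
```python
import cv2,pickle
P=pickle.load(open('p0.pkl','rb'))
t=P['top']['frame'][100:310,120:400,::-1];cv2.imwrite('pics/topc.png',cv2.resize(t,None,fx=2.85,fy=2.85,interpolation=cv2.INTER_CUBIC))
t=P['scene']['frame'][180:345,200:400,::-1];cv2.imwrite('pics/scc.png',cv2.resize(t,None,fx=3.6,fy=3.6,interpolation=cv2.INTER_CUBIC))
```

```text
(no output)
```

View pics/topc.png

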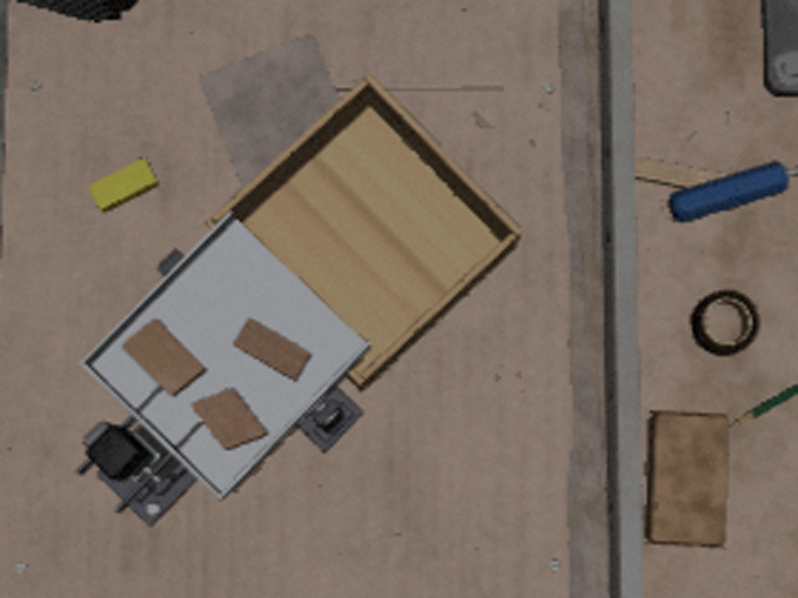

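View pics/scc.png

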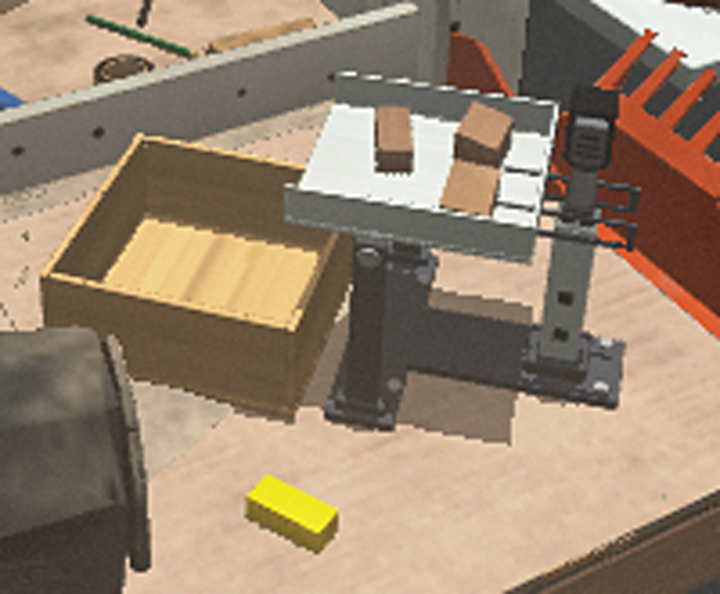

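View pics/scene0.png

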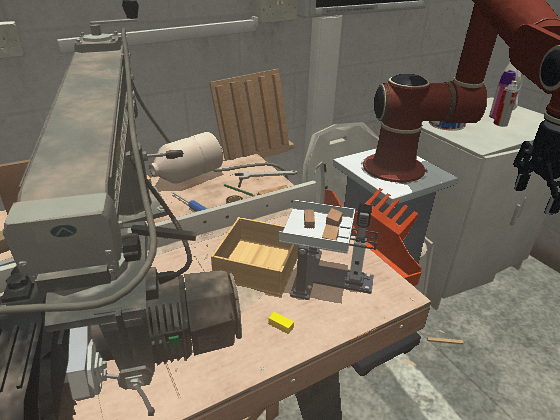

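The tray, three offcuts and bin show clearly. In the top crop the grip is at about (118,450), and the button pad faces up-left, towards the scene camera. The yellow piece is a decoy. Next I zoom in on the grip.

Run:
```python
import cv2,pickle,numpy as np
P=pickle.load(open('p0.pkl','rb'))
a=P['top']['frame'][236:296,140:200,::-1];b=P['scene']['frame'][196:256,330:390,::-1]
f=lambda t:cv2.convertScaleAbs(cv2.resize(t,(400,400),interpolation=cv2.INTER_CUBIC),alpha=1.8,beta=15)
cv2.imwrite('pics/gz.png',np.hstack([f(a),f(b)]))
```

```text
(no output)
```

View pics/gz.png

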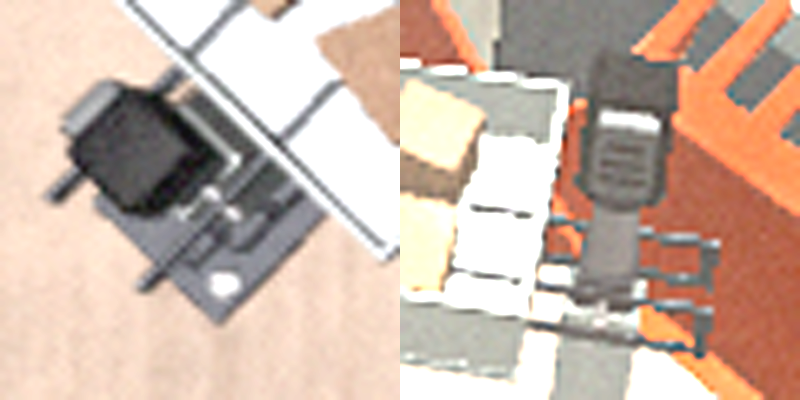

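```bash
cat > fit.py <<'E'
import numpy as np,pickle
from scipy.optimize import least_squares
from scipy.spatial.transform import Rotation as Ro
P=pickle.load(open('p0.pkl','rb'))
def proj(c,X):
    p=P[c];X=p['R']@X+p['t'];return np.array([p['fx']*X[0]/X[2]+p['cx'],p['fy']*X[1]/X[2]+p['cy']])
tc=lambda u,v:(u/2.85+120,v/2.85+100)
sc=lambda u,v:(u/3.6+200,v/3.6+180)
obs=[]
L,W,z=.074,.068,.162
for (sx,sy),q in {(1,1):tc(233,213),(-1,1):tc(85,363),(-1,-1):tc(220,497),(1,-1):tc(368,348)}.items(): obs.append(('top',(sx*L,sy*W,z),1,q))
for (sx,sy),q in {(1,-1):sc(337,72),(-1,-1):sc(557,100),(-1,1):sc(538,228),(1,1):sc(285,185)}.items(): obs.append(('scene',(sx*L,sy*W,z),1,q))
obs+=[('top',(0,0,.212),0,(159.3,258.0)),('scene',(0,.021,.191),0,(364.1,220)),('scene',(0,0,.212),0,(365.7,208.3))]
def res(v,raw=0):
    c,s=np.cos(v[2]),np.sin(v[2]);r=[]
    for cam,m,tr,q in obs:
        mx=m[0]+(v[3] if tr else 0);r.append(proj(cam,np.array([v[0]+c*mx-s*m[1],v[1]+s*mx+c*m[1],m[2]]))-q)
    return np.ravel(r)
f=least_squares(res,[.5,.4,-.85,.1],loss='soft_l1');x,y,w,o=f.x
print('stand',f.x,'deg',np.degrees(w));print(f.fun.size,res(f.x).reshape(-1,2).round(1))
E
python3 fit.py
python3 - <<'E'
from plant import manip
from scipy.spatial.transform import Rotation as Ro
import numpy as np
print(Ro.from_quat(np.roll(manip.state()['tool_rot'],-1)).as_matrix().round(4))
E
```

```text
stand [ 0.48917169  0.40818861 -0.77008362  0.09610141] deg -44.12254148240818
22 [[-0.8 -1.3]
 [-2.3 -0.6]
 [-0.4  0.9]
 [ 0.9 -1.3]
 [ 0.1 -1.7]
 [ 1.4 -0.1]
 [-0.4 -1.1]
 [ 0.1 -1. ]
 [-0.1  0.2]
 [-0.3 -0.2]
 [ 0.2 -2.2]]
[[-9.425e-01  3.342e-01  0.000e+00]
 [ 3.342e-01  9.425e-01  1.000e-04]
 [ 0.000e+00  1.000e-04 -1.000e+00]]
```

View pics/top0.png

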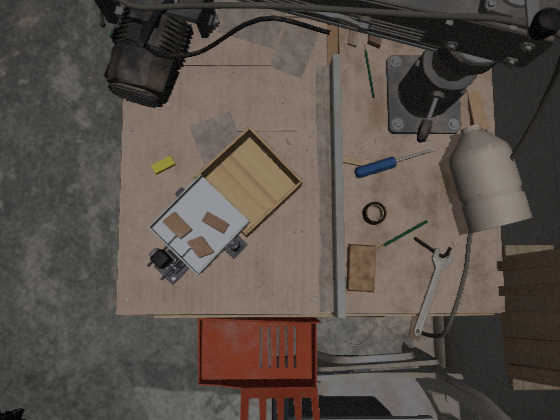

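```bash
cat > tgt.py <<'E'
from plant import manip
import numpy as np
from scipy.spatial.transform import Rotation as Ro
def info(x,y,z,yaw):
    s=manip.state();R=Ro.from_quat(np.roll(s['tool_rot'],-1)).as_matrix()
    d=R.T@(np.array([x,y,z])-s['tool_pos'])/.15
    Y=np.array([-np.sin(yaw),np.cos(yaw),0]);q=R.T@Y
    print('shift units',d.round(4),'turn units',round(np.arctan2(-q[0],q[1])/2/np.pi,4),'F',s['contact_force'].round(2),'pos',s['tool_pos'].round(4),'w',s['gripper_width'],s['grasp_force'],s['time'])
E
python3 -c "
from tgt import info
info(.4892,.4082,.285,-.770);info(.4892,.4082,.197,-.770)"
```

```text
shift units [-2.1644 -0.5117 -0.1912] turn units 0.0683 F [ 0.36 -0.84  0.42] pos [0.2089 0.589  0.2563] w 0.9965185419531821 0.0 0.9
shift units [-2.1644 -0.5117  0.3954] turn units 0.0683 F [ 0.36 -0.84  0.42] pos [0.2089 0.589  0.2563] w 0.9965185419531821 0.0 0.9
```

The top view shows the grip at about (160,257), with the saw motor well away at (150,60). The path at z≈0.3 is clear.

>>> arm_command(moves=[[1, [0, 0, -0.2], 0], [1, [-0.25, -0.06, -0.25], 0.017], [1, [-0.5, -0.12, -0.25], 0.034], [1, [-0.75, -0.18, -0.25], 0.051], [1, [-1, -0.25, -0.25], 0.068], [1, [-1, -0.25, -0.25], 0.068], [1, [-1, -0.25, -0.25], 0.068]])

```text
time: 1.48
tool_pos: [0.3392, 0.5025, 0.2938]
tool_rot: [-0.0, 0.376, 0.927, 0.0]
contact_force: [-0.7, 0.9, -0.2]
gripper_width: 0.996
grasp_force: 0.0
```

```bash
python3 -c "
from tgt import info
info(.4892,.4082,.285,-.770)"
```

```text
shift units [-1.1552  0.2457  0.0586] turn units -0.0001 F [-0.7   0.94 -0.15] pos [0.3392 0.5025 0.2938] w 0.9955301191187387 0.0 1.4833
```

>>> arm_command(moves=[[1, [-0.25, 0.06, 0], 0], [1, [-0.5, 0.12, 0], 0], [1, [-0.75, 0.18, 0], 0], [1, [-1, 0.246, 0], 0], [1, [-1, 0.246, 0], 0], [1, [-1, 0.246, 0], 0]])

```text
time: 1.98
tool_pos: [0.4717, 0.4258, 0.2934]
tool_rot: [-0.0, 0.375, 0.927, -0.0]
contact_force: [0.1, 0.5, -0.3]
gripper_width: 1.004
grasp_force: 0.0
```

>>> arm_command(moves=[[1, [-0.155, 0, 0.06], 0], [1, [-0.155, 0, 0.06], 0], [1, [-0.155, 0, 0.06], 0], [1, [-0.155, 0, 0.06], 0]])

```text
time: 2.32
tool_pos: [0.4866, 0.411, 0.2849]
tool_rot: [-0.0, 0.374, 0.928, 0.0]
contact_force: [0.7, -0.2, 0.6]
gripper_width: 1.002
grasp_force: 0.0
```

Run:
```python
from tgt import info,manip
import cv2,numpy as np
info(.4892,.4082,.197,-.770)
a=manip.grab_frame('top')['frame'][216:316,110:210,::-1];b=manip.grab_frame('scene')['frame'][156:256,310:410,::-1]
f=lambda t:cv2.convertScaleAbs(cv2.resize(t,(400,400),interpolation=cv2.INTER_CUBIC),alpha=1.8,beta=15)
cv2.imwrite('pics/pre.png',np.hstack([f(a),f(b)]))
```

```text
shift units [-0.0261 -0.0015  0.5859] turn units 0.0006 F [ 0.65 -0.18  0.62] pos [0.4866 0.411  0.2849] w 1.001573024403332 0.0 2.3167
```

View pics/pre.png

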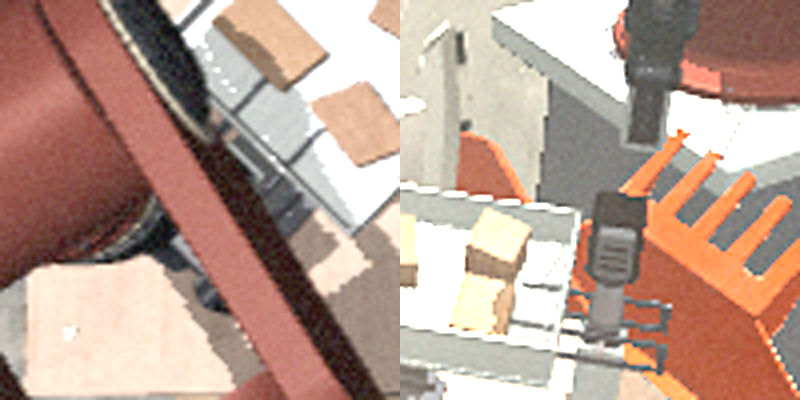

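Run:
```python
from fit import proj
import numpy as np
for yy,xx in((.0425,0),(.0425,-.011),(.0425,.011),(.057,-.011),(.057,.011)): print(yy,xx,proj('scene',np.array([.4866+.696*yy+.718*xx,.411+.718*yy-.696*xx,.273])))
```

```text
stand [ 0.48917169  0.40818861 -0.77008362  0.09610141] deg -44.12254148240818
22 [[-0.8 -1.3]
 [-2.3 -0.6]
 [-0.4  0.9]
 [ 0.9 -1.3]
 [ 0.1 -1.7]
 [ 1.4 -0.1]
 [-0.4 -1.1]
 [ 0.1 -1. ]
 [-0.1  0.2]
 [-0.3 -0.2]
 [ 0.2 -2.2]]
0.0425 0 [369.92911702 191.41879856]
0.0425 -0.011 [375.66724572 192.23284638]
0.0425 0.011 [364.22334844 190.60934156]
0.057 -0.011 [375.14553821 195.95426571]
0.057 0.011 [363.5395551  194.28605331]
```

The fingers straddle the grip: the +y fingertip is at (648,130) in the right half and the pad at (615,262). Next I descend with a small x correction.

>>> arm_command(moves=[[1, [-0.035, 0, 0.1], 0], [1, [-0.035, 0, 0.25], 0], [1, [-0.035, 0, 0.4], 0], [1, [-0.035, 0, 0.5], 0], [1, [-0.035, 0, 0.58], 0], [1, [-0.035, 0, 0.58], 0], [1, [-0.035, 0, 0.58], 0]])

```text
time: 3.0
tool_pos: [0.4915, 0.406, 0.1971]
tool_rot: [-0.0, 0.375, 0.927, -0.001]
contact_force: [0.4, 0.7, 0.4]
gripper_width: 0.996
grasp_force: 0.0
```

Run:
```python
from tgt import info,manip
import cv2,numpy as np
info(.4892,.4082,.197,-.770)
b=manip.grab_frame('scene')['frame'][166:246,330:410,::-1]
cv2.imwrite('pics/down.png',cv2.convertScaleAbs(cv2.resize(b,(560,560),interpolation=cv2.INTER_CUBIC),alpha=2,beta=15))
```

```text
shift units [0.0211 0.     0.0007] turn units 0.0003 F [0.43 0.69 0.38] pos [0.4915 0.406  0.1971] w 0.9958930942209635 0.0 3.0
```

View pics/down.png

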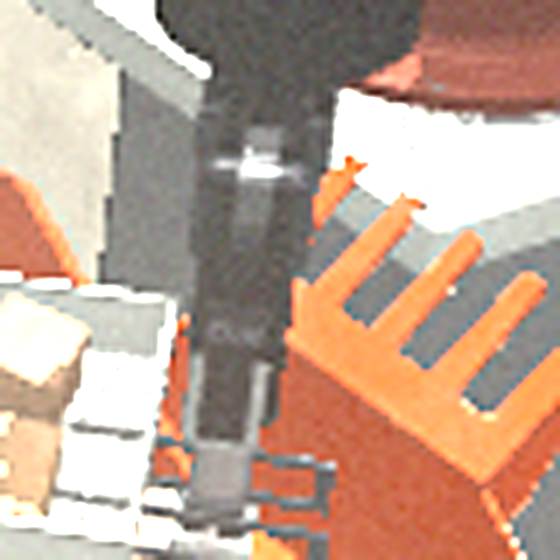

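>>> arm_command(moves=[[-0.1, [0, 0, 0], 0], [-0.1, [0, 0, 0], 0], [-0.1, [0, 0, 0], 0], [-0.1, [0, 0, 0], 0], [-0.1, [0, 0, 0], 0], [-0.1, [0, 0, 0], 0]])

```text
time: 3.55
tool_pos: [0.4925, 0.4067, 0.1989]
tool_rot: [0.001, 0.375, 0.927, 0.001]
contact_force: [1.3, 1.9, 1.2]
gripper_width: 0.454
grasp_force: 1.5
```

>>> arm_command(moves=[[-1, [0, 0, 0], 0], [-1, [0, 0, 0], 0], [-1, [0, 0, 0], 0], [-1, [0, 0, 0], 0], [-1, [0, 0, 0], 0], [-1, [0, 0, 0], 0]])

```text
time: 4.05
tool_pos: [0.4928, 0.4069, 0.1995]
tool_rot: [0.001, 0.375, 0.927, 0.002]
contact_force: [1.2, 1.5, 6.3]
gripper_width: 0.333
grasp_force: 59.6
```

>>> arm_command(moves=[[-1, [0, 0, 0], 0], [-1, [0, 0, -0.04], 0], [-1, [0, 0, -0.09], 0], [-1, [0, 0, -0.14], 0], [-1, [0, 0, -0.19], 0], [-1, [0, 0, -0.24], 0], [-1, [0, 0, -0.29], 0], [-1, [0, 0, -0.34], 0], [-1, [0, 0, -0.39], 0], [-1, [0, 0, -0.43], 0], [-1, [0, 0, -0.47], 0], [-1, [0, 0, -0.5], 0], [-1, [0, 0, -0.5], 0], [-1, [0, 0, -0.5], 0]])

```text
time: 5.22
tool_pos: [0.4927, 0.4069, 0.271]
tool_rot: [0.001, 0.375, 0.927, 0.002]
contact_force: [6.0, 5.4, -5.9]
gripper_width: 0.332
grasp_force: 60.7
```

>>> arm_command(moves=[[-1, [0, 0, -0.02], 0], [-1, [0, 0, -0.04], 0], [-1, [0, 0, -0.05], 0], [-1, [0, 0, -0.06], 0], [-1, [0, 0, -0.06], 0], [-1, [0, 0, -0.06], 0], [-1, [0, 0, -0.06], 0], [-1, [0, 0, -0.06], 0], [-1, [0, 0, -0.06], 0], [-1, [0, 0, -0.06], 0]])

```text
time: 6.05
tool_pos: [0.4927, 0.4069, 0.2794]
tool_rot: [0.001, 0.375, 0.927, 0.002]
contact_force: [6.5, 5.1, -6.2]
gripper_width: 0.334
grasp_force: 61.4
```

>>> arm_command(moves=[[-1, [0, 0, 0], 0], [-1, [0, 0, 0], 0], [-1, [0, 0, 0], 0], [-1, [0, 0, 0], 0], [-1, [0, 0, 0], 0], [-1, [0, 0, 0], 0], [-1, [0, 0, 0], 0], [-1, [0, 0, 0], 0], [-1, [0, 0, 0], 0], [-1, [0, 0, 0], 0]])

```text
time: 6.88
tool_pos: [0.4927, 0.4069, 0.2794]
tool_rot: [0.001, 0.375, 0.927, 0.002]
contact_force: [5.6, 5.4, -6.9]
gripper_width: 0.33
grasp_force: 61.4
```

Run:
```python
from tgt import info,manip
import cv2,numpy as np
info(.4892,.4082,.277,-.770)
b=manip.grab_frame('scene')['frame'][160:310,200:400,::-1]
cv2.imwrite('pics/up.png',cv2.convertScaleAbs(cv2.resize(b,(800,600),interpolation=cv2.INTER_CUBIC),alpha=1.3,beta=10))
```

```text
shift units [ 0.023  -0.0101  0.0161] turn units 0.0003 F [ 5.6   5.38 -6.92] pos [0.4927 0.4069 0.2794] w 0.3302830010146593 61.44779026508331 6.8833
```

View pics/up.png

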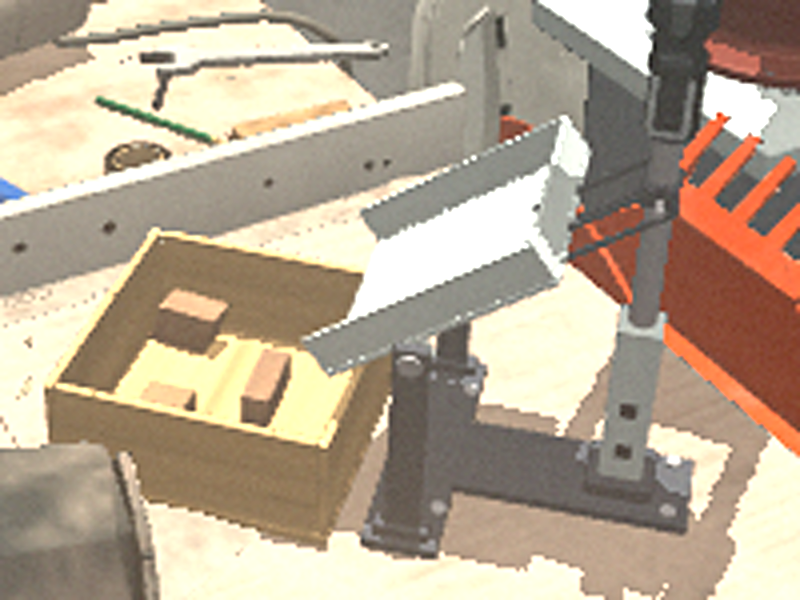

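All three offcuts are in the bin, at about (190,315), (170,395) and (265,390). A small nudge will confirm the telescope is on the stop.

>>> arm_command(moves=[[-1, [0, 0, -0.007], 0], [-1, [0, 0, -0.014], 0], [-1, [0, 0, -0.014], 0], [-1, [0, 0, -0.014], 0], [-1, [0, 0, -0.014], 0], [-1, [0, 0, -0.014], 0]])

```text
time: 7.43
tool_pos: [0.4927, 0.4069, 0.2797]
tool_rot: [0.0, 0.375, 0.927, 0.001]
contact_force: [9.0, 7.0, -11.5]
gripper_width: 0.329
grasp_force: 61.8
```

The arm moved only 0.3 mm while the downward force rose to 11.5 N, so the telescope is on its second stop. The grip is holding, so I'm handing in.

```bash
python3 -c "
from plant import manip
print(manip.job_done())"
```

```text
the job is handed in; nothing more can be done
None
```

I handed the job in with the grip still held, the button squeezed in, the telescope against its second stop and all three offcuts in the bin; the hand-in call gave no verdict.

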